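Pry the spring clip off a tube mixer's shaft with a hooked pick

TASK

The tube plate of the inclined blood-tube mixer is held on its shaft by a sprung retaining clip. Take the hooked pick from its stand, hook it through the clip's pull loop, draw the clip sideways out of the shaft groove, carry it on the hook to the steel tray and leave it lying inside, then hang the pick upright in its own hole in the stand again. Touch the clip only with the pick, never with the robot; do not shove the tray away and leave the other things where they are.

Things in the scene. Friction and masses are not known exactly. Their poses are not given: they have to be found in the camera images.
- mixer: Fixed white tube mixer; base 160 x 130 mm (x, y), 45 mm high, origin under its centre on the table. Its shaft leans 0.52 rad from vertical to the mixer's -x. A tube plate 164 mm across, square to the shaft, has its top face's centre 115 mm above the origin; red-capped tubes stand 24 mm proud of it at 62 mm radius, but none on the -y side. A hub 40 mm across rises 18 mm from the plate.
- seat (a point): Middle of the shaft's groove, on the shaft axis, at (-22.4, 0, 154) mm in the mixer's frame, 45 mm along the shaft above the tube plate. The shaft is 24 mm in diameter and ends 13 mm above this point; the groove has a 16 mm core and is 6 mm high.
- carry_bar (a point): Middle of the mixer's fixed steel carrying bar, 10 mm thick, along the mixer's y over the shaft: at (-32, 0, 304) mm in the mixer's frame, from y = -105 to 105 mm. Its legs go back to (50, +-105, 250) and down to (60, +-105, 50) mm. It is in the way of a gripper that comes straight down on the clip; come along the shaft's own slant.
- clip: Dark steel retaining clip, 4 mm thick, 38 g. Origin on the shaft axis at mid thickness while seated; z along the shaft, away from the plate. Two sprung arms (out to x = +-16.5, y = +10 mm) grip the groove, a bridge lies at y = -13.5 to -8 mm, a pull loop goes to -y. Pulled to its -y with about 5 to 9 N it snaps off the core after 4 to 6 mm and leaves the shaft after 25 mm, loose.
- clip_bar (a point): Apex (mid-bar) of the V that ends the clip's flat pull loop, at (0, -41, 0) mm in the clip's frame; bars 3.5 mm wide. The loop's open hole is 18 mm wide (x = -9 to 9 mm) from y = -13.5 to -29 mm and narrows at 45 deg to the V's inner corner at y = -38.5 mm; the outer corner is at y = -43.5 mm. A flat in the groove keeps the seated clip from turning.
- pick: Hooked pick, 60 g. Origin under the middle of its 38 x 38 x 6 mm collar; square handle 16 x 16 mm from z = 6 to 64 mm, gripped just above the collar. A 4 mm wire goes down from (0, 5) mm (x, y) to z = -62 mm, then its foot points to the pick's -y and rises a little, its centre line ending at y = -8, z = -56.3 mm. It starts hanging by the collar in the stand, z up.
- pick_hook (a point): Middle of the pick's hook foot, (0, -1.5, -59.2) mm in the pick's frame. Draw the clip off slowly (about 15 mm/s): a quick jerk throws it off the hook as it snaps free.
- stand: Fixed white open stand, 120 x 80 mm (x, y), origin under its centre on the table; top plate 8 mm thick, upper face at 90 mm. At (-30, 0) mm a square 27 mm through hole for the pick; at (30, 0) mm a small hole with the straight probe. Two end walls carry the plate; it is open between them and the 6 mm floor.
- stand_hole (a point): Centre of the square hole, on the stand's upper face, 90 mm above the table; the pick's origin is here when it hangs home, with z up and the sides of its collar parallel to the stand's.
- tray: Loose open steel tray, 150 x 110 mm (x, y), 40 mm high, walls and floor 3 mm, 0.7 kg; origin under its centre.
- pot: Small white pot in the tray near its (+50, +28) mm corner, 29 mm across, 26 mm high; it may be touched. Origin under its centre.
- probe: Straight steel probe, round handle 12 mm across reaching 51 mm above the stand's top, collar 22 mm; origin under the collar. Bystander.
- bottle: Amber glass bottle 52 mm across, 125 mm high, origin under its centre. Bystander.
- jar: Clear jar with a white cap 60 mm across, 70 mm high, origin under its centre. Bystander.
- carton: Paper carton 70 x 100 x 45 mm, origin under its centre. Bystander.
- gel: White bottle 60 mm across, 150 mm high, origin under its centre. Bystander.
- beaker: Open steel beaker 70 mm across, 80 mm high, origin under its centre. Bystander.
Things that resemble listed ones, but are neither listed nor needed, are in the scene too. Leave any blue or red look-alike of the pick alone. What is shaped like the stand but brown or purple is not meant.

How it is judged (in metres and radians):
On the way, in this order (a step that is already met when the one before it is completed fails the run):
1. the pick is drawn up out of the stand (z of pick in the frame of stand_hole above 0.05 m), for 0.1 s.
2. the clip is off the shaft and carried on the pick's hook (distance between clip and seat above 0.05 m and distance between clip_bar and pick_hook below 0.03 m), for 0.2 s.
3. the clip is off the hook and lies inside the tray (x of clip in the frame of tray between -0.072 and 0.072 m and y of clip in the frame of tray between -0.052 and 0.052 m and z of clip in the frame of tray between 0 and 0.036 m and distance between clip_bar and pick_hook above 0.04 m), for 0.2 s.
At the end, for the whole second after the job is handed in: The clip rests inside the tray (origin over its floor, under 36 mm above its underside) and the pick hangs at rest and upright in its hole in the stand: within 9 mm of the hole's centre, collar within 4 mm of the stand's top, tilted under 0.1 rad; the robot has let go (x of clip in the frame of tray between -0.072 and 0.072 m and y of clip in the frame of tray between -0.052 and 0.052 m and z of clip in the frame of tray between 0 and 0.036 m and horizontal distance between pick and stand_hole below 0.009 m and angle between pick's own z axis and vertical below 0.1 rad and z of pick in the frame of stand_hole between -0.004 and 0.004 m and linear speed of each of clip, pick below 0.03 m/s); the robot touches nothing.
It fails at once if the robot's fingers or arm press on the clip (contact force between any of the fingers, the arm and clip above 1 N).
It fails at once if the tray is shoved more than 50 mm (distance of tray from where it was at the start of the episode above 0.05 m).
It fails at once if a bystander is moved more than 40 mm (distance of any of bottle, jar, carton, gel, beaker, probe from where it was at the start of the episode above 0.04 m).
It also fails if it takes over 64 s, if anything falls off the work surface, if the arm or the gripper's body presses on something with over 40 N, if the wrist force passes 120 N, or if a joint passes its speed limit or range.

ROBOT

A 7-joint arm with a two-finger parallel gripper is mounted at the origin on the work surface. World frame = base frame: x ahead of the robot, y to its left, z up, the work surface at z = 0. Lengths are in mm, angles in rad, forces in N, time in s.
With the tool pointing down it reaches from about 350 to 775 mm from the base axis. Payload 3.1 kg.
Tool frame: the origin (TCP) lies at the very end of the fingers, on their centre line; the grasp point (between the pads) lies 19 mm behind it; z points along the fingers, y is the direction in which the jaws open and shut (so a half turn about z gives the same grasp; the last joint's range is limited). The gripper opens to 85 mm and grips with 20 to 120 N. Pads are 22 mm wide; open, the fingers measure 114 mm over their backs; the gripper's body (76 mm by 85 mm) begins 54 mm behind the grasp point. The pads swing forward as they close: fully open they stand 13 mm farther back than shut.
Start: joints at [1.066, 0.311, 0.014, 1.512, -0.004, 1.319, -0.027], TCP at [245.584, -492.144, 231.304] pointing down, gripper open.
Joint ranges: [-2.7, 2.7], [-0.3, 1.91], [-1.27, 1.3], [0.12, 2.57], [-1.44, 4.58], [0.2, 2.03], [-3.05, 3.05]. Speed limits (rad/s): [2.79, 2.79, 3.14, 3.14, 3.14, 3.14, 3.14].

INTERFACE

Orientations are given as [roll, pitch, yaw] about the fixed x, y, z axes, in that order (R = Rz(yaw) Ry(pitch) Rx(roll)).
In Python, from workcell import bot gives the robot as it stands.
- The arm moves only by the tool apply_moves, never from a script. Its argument "increments" is a list of rows, each a list of 6 numbers: the shift along the tool's x, y, z in mm, then the turn, a rotation vector about the tool's x, y, z in degrees. In form: [[tx, ty, tz, ax, ay, az], ...]. A call has 1 to 5 rows; each row shifts and turns the commanded pose from where the row before left it, along the tool's axes as they then stand; what a row does not reach is not made up. A row lasts 1/10 s, in which the tool goes at most 50 mm and 8.59 degrees, less where a joint would pass 70% of its speed; a pose out of reach is approached as far as the arm can. A call is refused whole if a number of a shift passes 50 or a number of a turn 8.59, either way. A call with a gripper value outside its range is refused whole. "fingers" is the gripper's target within -1 to 1 (fully open at 1, half-way at 0, shut at -1), set as the call begins (left out, the last holds). The fingers move at their own pace and stop on an object; "grip_force" is the grip in N (left out, the last holds). Time passes only in rows, so rows that do not move let the fingers close. It gives the time, the measured TCP pose, the force and the opening at its end, in the units of the state.
- bot.get_obs(): the state, without advancing time (a new reading comes with each control period).
- bot.snapshot(name): name is "scene" or "top"; returns a dict with "frame" (400x640x3 uint8, red, green, blue), "depth" (400x640 float32, mm along the optical axis (not along the pixel's ray), 0 where there is no reading), "vertical_fov" (degrees; the focal length in pixels is half the picture's height over the tangent of half this angle, whatever the lens; pixels are square), "cx", "cy" (the principal point, pixels), "k1" (the pictures are not rectified: a ray, as slopes to the right and down, at radius r is drawn at 1 + k1 r^2 times it, then the intrinsics apply), "xyz" and "orientation" of the camera in the world. Camera axes: x right, y down, z forward; pixel columns grow to the right and rows downward; lengths in mm; the calibration is good to about 2 mm. A picture is of the moment at which its call begins.
- bot.hand_in(): hands the job in, once; it reports no verdict.
Trained networks look in the newest picture that a camera, given by its name, has taken for a name from the list of things; names that differ only in an ending like _2 or _b are one class to them, and where a whole thing is asked for, a point or a joint stands for the part that bears it (a point fixed in the world has none). Each returns a list of dicts, best first, with "conf" (0 to 1); they miss things now and then, are a little off and sometimes report something else, mostly with a low value. They report only what shows in the picture. A call takes as long as a camera call. They do not tell look-alikes from the thing itself.
- bot.cut_out(camera, query): "pixels" (400x640 bool, what is visible of it) and "centre" ([column, row] in pixels, amid what is visible of it).
- bot.mark_of(camera, query): "centre" ([column, row] in pixels: a listed point, or the origin of a listed thing).
The state is a dict: "time_s": time; "joint_pos": joint angles; "qvel": joint speeds; "joint_efforts": joint torques, N m; "tool_pos": TCP position; "ee_rot": TCP orientation; "force": force on the tool from outside, world axes, zero at the start; "ft_torque": the same for the moment, N m; "grip_width": finger opening in mm.
Only numpy, scipy, OpenCV 4.12 (cv2) and the standard library are available. Lean on these libraries where they do the work, as an engineer would, in place of code of your own. Each camera call takes 0.05 s, during which the arm holds its last target. There are 200 camera calls.

## Working session

There is one attempt and no reset: what is moved stays moved. The work goes in short steps, Python scripts to look and compute and a tool call to move; the robot and the scene stay as the last step left them, time stands still between calls to the robot, and variables do not carry over. Pictures are saved under pics/ and viewed, about 8 in all and at most 12, crops included, and the job is handed in when it is done.

Besides the shell and the picture viewer there is one more tool, called after "Call:" as a command line: name --pt "numbers of a row" for each row, then --argument value for the rest. apply_moves: Moves the arm, as the interface text tells. Its arguments: {"type":"object","properties":{"increments":{"type":"array"},"fingers":{"type":"number"},"grip_force":{"type":"number"}},"required":["increments"]}

```bash
ls; mkdir -p pics
cat > h.py <<'E'
import numpy as np, cv2
from scipy.spatial.transform import Rotation as R
from workcell import bot
def cam(s):
    f=200/np.tan(np.radians(s["vertical_fov"])/2); return f
def Rc(s):
    o=np.array(s["orientation"],float)
    return R.from_euler('xyz',o).as_matrix() if o.shape==(3,) else o
def ray(s,c,r):
    f=cam(s); d=np.array([(c-s["cx"])/f,(r-s["cy"])/f]); u=d.copy()
    for _ in range(20): u=d/(1+s["k1"]*(u@u))
    return np.array([u[0],u[1],1.])
def at_depth(s,c,r,d): return Rc(s)@(ray(s,c,r)*d)+np.array(s["xyz"])
def at_z(s,c,r,z):
    v=Rc(s)@ray(s,c,r); p=np.array(s["xyz"]); return p+v*(z-p[2])/v[2]
def proj(s,P):
    q=Rc(s).T@(np.asarray(P,float)-np.array(s["xyz"])); u=q[:2]/q[2]
    u=u*(1+s["k1"]*(u@u)); f=cam(s); return u*f+[s["cx"],s["cy"]]
def cloud(s):
    f=cam(s); rr,cc=np.mgrid[0:400,0:640].astype(float)
    d=np.stack([(cc-s["cx"])/f,(rr-s["cy"])/f],-1); u=d.copy()
    for _ in range(15): u=d/(1+s["k1"]*(u**2).sum(-1,keepdims=True))
    v=np.concatenate([u,np.ones(u.shape[:2]+(1,))],-1)*s["depth"][...,None]
    return v@Rc(s).T+np.array(s["xyz"])
def two(s1,p1,s2,p2):
    A=np.zeros((3,3));b=np.zeros(3)
    for s,p in((s1,p1),(s2,p2)):
        v=Rc(s)@ray(s,*p); v/=np.linalg.norm(v); M=np.eye(3)-np.outer(v,v); A+=M; b+=M@np.array(s["xyz"])
    return np.linalg.solve(A,b)
E
cat > a.py <<'E'
from h import *
np.set_printoptions(precision=1,suppress=True)
S={n:bot.snapshot(n) for n in("scene","top")}
for n,s in S.items():
    cv2.imwrite(f"pics/{n}0.png",s["frame"][...,::-1]); print(n,s["xyz"],s["orientation"],s["vertical_fov"],s["cx"],s["cy"],s["k1"])
import pickle; pickle.dump(S,open("S0.pkl","wb"))
for q in "mixer seat carry_bar clip clip_bar pick pick_hook stand stand_hole tray pot probe bottle jar carton gel beaker".split():
    for n,s in S.items():
        try: L=bot.mark_of(n,q)[:4]
        except Exception as e: L=[];print(e)
        for m in L:
            c,r=m["centre"]; i,j=int(np.clip(r,0,399)),int(np.clip(c,0,639))
            print(q,n,round(m["conf"],2),np.array([c,r]),"d",at_depth(s,c,r,s["depth"][i,j]),"z0",at_z(s,c,r,90 if q=="stand_hole" else 0)[:2])
E
python3 a.py
```

```text
pics
scene [1146.7 -316.6 1072.5] [-2.4 -0.   1.1] 56.06797153118806 318.83792858725496 198.42217985402172 -0.020242533817911884
top [ 283.    -5.8 1628.5] [-3.   0.  -1.6] 52.91723328499114 316.6864609164173 207.69708616197897 -0.0973368332821345
mixer scene 0.68 [388.  259.4] d [705.5 116.8 142.4] z0 [637.9 183.2]
mixer top 0.64 [269.5 168.2] d [625.5 171.4 126.8] z0 [654.5 186.3]
seat scene 0.92 [392.2 228.4] d [623.7 178.  158.4] z0 [533.1 263.7]
seat top 0.66 [264.3 165.8] d [627.4 186.7 161.6] z0 [665.3 207.9]
carry_bar scene 0.89 [401.5 192.5] d [611.8 187.5 304.8] z0 [399.4 387.6]
carry_bar scene 0.46 [395.  230.4] d [632.4 183.  156.3] z0 [544.6 268.2]
carry_bar scene 0.36 [404.  197.8] d [447.6 361.2  31.4] z0 [426.4 381.7]
carry_bar top 0.97 [256. 162.] d [605.7 194.7 313.3] z0 [682.5 242.4]
clip top 0.51 [264.8 170.4] d [608.6 184.3 166.6] z0 [645.7 205.9]
clip_bar scene 0.52 [379.8 228. ] d [513.2 224.5  -1.1] z0 [513.8 223.9]
pick scene 0.66 [181.9 262. ] d [ 397.7 -441.3   32.4] z0 [ 374.4 -445.2]
pick scene 0.65 [236.8 225.5] d [ 297.5 -237.6   -4.3] z0 [ 300.9 -237.9
[... 2543 characters left out ...]
 1.9] z0 [616.6 -51.3]
jar top 0.52 [323.4 165.3] d [644.3 -36.   69.7] z0 [660.5 -37.3]
jar top 0.4 [278.4 170.3] d [620.4 139.1 108.5] z0 [644.5 149.5]
jar top 0.39 [208.2 195.3] d [530.2 412.  109.3] z0 [547.9 442. ]
carton scene 0.65 [342.4 203.3] d [389.7 134.   43.8] z0 [357.5 153.2]
carton top 0.86 [273.7 239.5] d [356.7 166.9  52.6] z0 [359.2 172.7]
gel scene 0.6 [433.6 212.8] d [560.6 408.5  48.1] z0 [533.  442.5]
gel scene 0.48 [393.5 227.4] d [624.2 181.5 162.2] z0 [531.1 270.3]
gel top 0.68 [208.8 194.5] d [533.6 410.3 107.1] z0 [551.2 439.5]
beaker scene 0.92 [401.5 197.2] d [442.9 352.7  33.7] z0 [420.  374.5]
beaker top 0.67 [223.7 224.4] d [425.5 376.3   2.9] z0 [425.7 376.9]
```

Run:
```python
import pickle,cv2,numpy as np
S=pickle.load(open("S0.pkl","rb"))
a=S["scene"]["frame"][150:390,140:470,::-1]; b=S["top"]["frame"][120:300,200:470,::-1]
cv2.imwrite("pics/a.png",cv2.resize(a,(800,582),interpolation=cv2.INTER_CUBIC))
cv2.imwrite("pics/b.png",cv2.resize(b,(800,533),interpolation=cv2.INTER_CUBIC))
```

```text
(no output)
```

View pics/a.png

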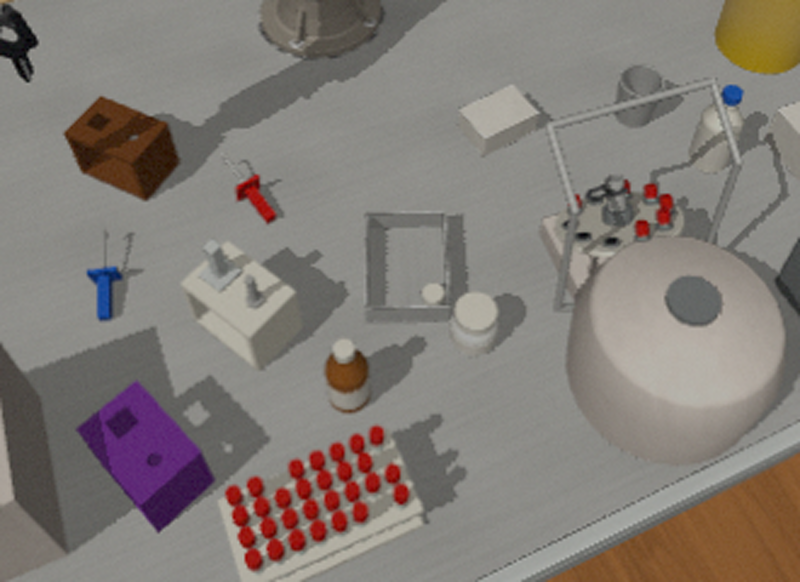

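View pics/b.png

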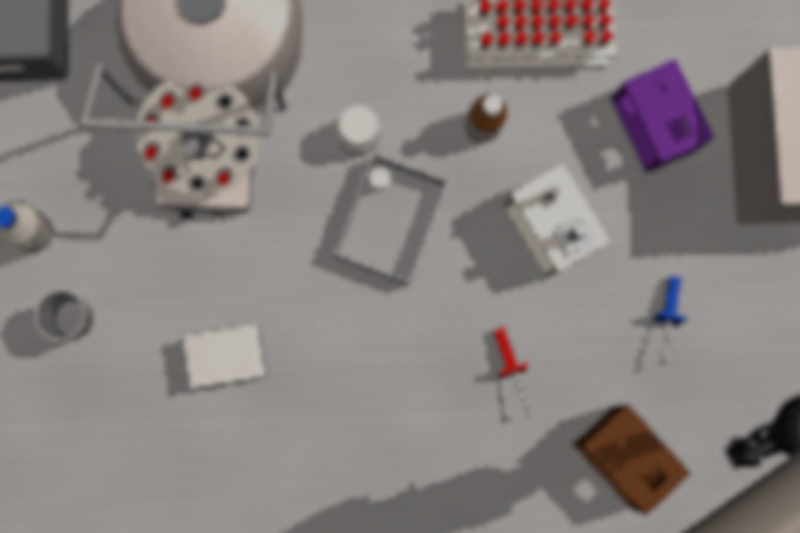

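Pick candidates are red (scene ~236,225), blue (~182,262) and the grey one in the white stand (~233,262). The grey one fits, because the red and blue ones are excluded. Stand candidates are brown (~190,210), purple (~204,342) and white (~241,282), and the white one is right. The mixer's x is roughly world x, so the clip's loop points to world -y. Next I'll measure the stand, mixer and tray from depth.

```bash
cat > b.py <<'E'
from h import *
import pickle
np.set_printoptions(precision=2,suppress=True)
S=pickle.load(open("S0.pkl","rb"))
o=bot.get_obs(); print(o["tool_pos"],o["ee_rot"],o["grip_width"])
def near(C,xy,r,z0,z1): return (np.hypot(C[...,0]-xy[0],C[...,1]-xy[1])<r)&(C[...,2]>z0)&(C[...,2]<z1)
for n,s in S.items():
    C=cloud(s)
    f=s["frame"].astype(int)
    m=near(C,(525,-288),95,82,97); P=C[m]
    r=cv2.minAreaRect(P[:,:2].astype(np.float32)); print(n,"stand top",m.sum(),r,P[:,2].mean())
    m=near(C,(513,-295),40,100,175); P=C[m]; print(" pick handle",m.sum(),P.mean(0) if m.sum() else 0, P[P[:,2]>140].mean(0) if (P[:,2]>140).any() else 0, P[:,2].max())
    m=near(C,(610,190),140,285,325); P=C[m]
    v=cv2.fitLine(P[:,:2].astype(np.float32),cv2.DIST_HUBER,0,.01,.01).ravel(); t=(P[:,:2]-v[2:])@v[:2]
    print(" bar",m.sum(),v,"ends",v[2:]+v[:2]*t.min(),v[2:]+v[:2]*t.max(),"yaw deg",np.degrees(np.arctan2(-v[0],v[1])),"z",np.median(P[:,2]))
    m=near(C,(540,-65),120,36,46); P=C[m]; r=cv2.minAreaRect(P[:,:2].astype(np.float32)); print(" tray rim",m.sum(),r)
    m=near(C,(570,200),150,40,50)&(C[...,0]<620); P=C[m]; print(" base top",m.sum(), cv2.minAreaRect(P[:,:2].astype(np.float32)) if m.sum()>5 else 0)
    m=near(C,(628,180),15,155,178); print(" shaft end",m.sum(),C[m].mean(0))
for k,a,b in(("seat",[392.2,228.4],[264.3,165.8]),("bar",[401.5,192.5],[256,162]),("hole",[235.8,265],[393.6,199.4]),("mixer",[388,259.4],[269.5,168.2])): print(k,two(S["scene"],a,S["top"],b))
E
python3 b.py
```

```text
[ 245.6  -492.13  231.3 ] [3.14 0.   0.46] 85.10692183097123
scene stand top 855 ((526.1080322265625, -287.123779296875), (122.70873260498047, 81.94781494140625), 28.406980514526367) 88.93722092058096
 pick handle 85 [ 504.91 -300.66  134.48] [ 501.88 -301.4   150.07] 156.09590319758001
 bar 348 [  0.08   1.   611.38 183.3 ] ends [603.09  76.08] [620.04 295.3 ] yaw deg -4.4226475 z 305.09856154611305
 tray rim 145 ((553.2050170898438, -71.49272155761719), (112.9206314086914, 182.42393493652344), 68.6663589477539)
 base top 49 ((587.8594360351562, 128.3479766845703), (19.114234924316406, 58.57534408569336), 72.300537109375)
 shaft end 48 [624.17 181.02 162.33]
top stand top 548 ((524.6524658203125, -286.87994384765625), (120.41197967529297, 82.79757690429688), 28.435400009155273) 90.55839404854622
 pick handle 39 [ 496.47 -298.5   135.08] [ 497.83 -300.03  153.36] 159.04623725461556
 bar 230 [  0.08   1.   607.38 186.87] ends [599.14  78.75] [615.59 294.56] yaw deg -4.3601785 z 307.3832549955637
 tray rim 98 ((559.1445922851562, -51.569671630859375), (152.12933349609375, 178.70152282714844), 68.24354553222656)
 base top 161 ((580.0590209960938, 188.22732543945312), (128.72921752929688, 49.204036712646484), 88.14859008789062)
 shaft end 26 [623.87 180.33 163.7 ]
seat [625.56 182.59 158.9 ]
bar [607.96 194.55 298.21]
hole [ 501.91 -297.22   76.62]
mixer [648.01 179.72  17.78]
```

```bash
cat > p.py <<'E'
from h import *
import sys
np.set_printoptions(precision=2,suppress=True)
def plan(T,Rt,n=None):
    o=bot.get_obs(); p=np.array(o["tool_pos"]); Rw=R.from_euler('xyz',o["ee_rot"]); 
    d=Rw.inv().apply(np.array(T)-p); w=np.degrees((Rw.inv()*Rt).as_rotvec())
    n=n or int(max(np.ceil(abs(d).max()/45),np.ceil(np.linalg.norm(w)/8),1))
    print("t",o["time_s"],"pos",p,"rot",np.array(o["ee_rot"]),"F",np.array(o["force"]),"w",round(o["grip_width"],1))
    print("q",np.array(o["joint_pos"]))
    print("total",d,w,"|",n,"rows world-straight, constant body twist no; per row turn",w/n)
    for i in range(n):
        a=R.from_rotvec((Rw.inv()*Rt).as_rotvec()*i/n); s=(Rw*a).inv().apply((np.array(T)-p)/n); print(i,s,w/n)
E
python3 -c "
from p import *
plan([499,-301.3,231],R.from_euler('xyz',[np.pi,0,np.radians(28.4)]))"
```

```text
t 1.8 pos [ 245.6  -492.13  231.3 ] rot [3.14 0.   0.46] F [-0.25 -0.58 -0.85] w 85.1
q [ 1.07  0.31  0.01  1.51 -0.    1.32 -0.03]
total [311.94 -57.6    0.3 ] [ 0.    0.   -1.88] | 7 rows world-straight, constant body twist no; per row turn [ 0.    0.   -0.27]
0 [44.56 -8.23  0.04] [ 0.    0.   -0.27]
1 [44.6  -8.02  0.04] [ 0.    0.   -0.27]
2 [44.64 -7.81  0.04] [ 0.    0.   -0.27]
3 [44.67 -7.6   0.04] [ 0.    0.   -0.27]
4 [44.71 -7.39  0.04] [ 0.    0.   -0.27]
5 [44.74 -7.18  0.04] [ 0.    0.   -0.27]
6 [44.78 -6.97  0.04] [ 0.    0.   -0.27]
```

Call:
apply_moves --pt "44.5 -8.4 0 0 0 -0.4" --pt "44.5 -8.4 0 0 0 -0.4" --pt "44.5 -8.4 0 0 0 -0.4" --pt "44.5 -8.4 0 0 0 -0.4" --pt "44.5 -8.4 0 0 0 -0.4" --fingers 1

```text
time_s: 2.3
tool_pos: [425.2, -351.6, 231.5]
ee_rot: [3.141, -0.0, 0.498]
force: [-0.1, -0.2, 0.3]
grip_width: 85.5
```

```bash
python3 -c "
from p import *
plan([499,-301.3,231],R.from_euler('xyz',[np.pi,0,np.radians(28.4)]))"
```

```text
t 2.3 pos [ 425.25 -351.56  231.52] rot [ 3.14 -0.    0.5 ] F [-0.14 -0.24  0.28] w 85.5
q [ 0.74  0.32 -0.11  1.5   0.04  1.32 -0.44]
total [88.8  -8.95  0.53] [ 0.04 -0.01  0.12] | 2 rows world-straight, constant body twist no; per row turn [ 0.02 -0.    0.06]
0 [44.4  -4.47  0.26] [ 0.02 -0.    0.06]
1 [44.4  -4.52  0.26] [ 0.02 -0.    0.06]
```

Call:
apply_moves --pt "44.4 -4.5 0 0 0 0" --pt "44.4 -4.5 0 0 0 0" --pt "0 0 45 0 0 0" --pt "0 0 45 0 0 0" --pt "0 0 40 0 0 0"

```text
time_s: 2.8
tool_pos: [497.7, -301.9, 99.5]
ee_rot: [-3.142, 0.0, 0.499]
force: [0.1, -0.9, 0.6]
grip_width: 85.0
```

Call:
apply_moves --pt "0 0 0 0 0 0" --pt "0 0 0 0 0 0" --pt "0 0 0 0 0 0" --pt "0 0 0 0 0 0" --pt "0 0 0 0 0 0" --fingers -1 --grip_force 60

```text
time_s: 3.3
tool_pos: [499.2, -303.1, 103.9]
ee_rot: [3.138, -0.003, 0.498]
force: [0.1, -0.1, 1.0]
grip_width: 15.6
```

Call:
apply_moves --pt "0 0 0 0 0 0" --pt "0 0 0 0 0 0"

```text
time_s: 3.5
tool_pos: [499.3, -303.2, 103.8]
ee_rot: [3.138, -0.003, 0.498]
force: [0.2, -0.3, 7.4]
grip_width: 15.6
```

Call:
apply_moves --pt "0 0 -10 0 0 0" --pt "0 0 -25 0 0 0" --pt "0 0 -40 0 0 0" --pt "0 0 -40 0 0 0" --pt "0 0 -25 0 0 0"

```text
time_s: 4.0
tool_pos: [498.6, -302.9, 245.3]
ee_rot: [3.137, -0.003, 0.498]
force: [0.8, 0.2, -0.4]
grip_width: 15.2
```

```bash
cat > c.py <<'E'
from h import *
import sys,pickle
np.set_printoptions(precision=1,suppress=True)
tag=sys.argv[1]; S={n:bot.snapshot(n) for n in("scene","top")}; pickle.dump(S,open(f"S{tag}.pkl","wb"))
for q in sys.argv[2].split(","):
    for n,s in S.items():
        for m in bot.mark_of(n,q)[:3]:
            c,r=m["centre"]; print(q,n,round(m["conf"],2),np.array([c,r]))
print(bot.get_obs()["tool_pos"],bot.get_obs()["ee_rot"],bot.get_obs()["time_s"])
E
python3 c.py 1 pick,pick_hook
python3 - <<'E'
from h import *
import pickle
S=pickle.load(open("S1.pkl","rb")); o=bot.get_obs(); p=np.array(o["tool_pos"])+[0,0,-75]
I=[]
for n in S:
    u=proj(S[n],p); print(n,u); c,r=u.astype(int); I.append(cv2.resize(S[n]["frame"][r-35:r+35,c-35:c+35,::-1],(400,400),interpolation=cv2.INTER_CUBIC))
cv2.imwrite("pics/c.png",np.hstack(I))
E
```

```text
pick scene 0.55 [182.3 263.2]
pick scene 0.52 [221.5 238.7]
pick scene 0.45 [238.5 225.2]
pick top 0.49 [373.2 242.6]
pick top 0.45 [264.7 165.9]
pick_hook scene 0.71 [230.6 211.9]
pick_hook scene 0.65 [242.1 272.9]
pick_hook scene 0.61 [221.9 246.9]
pick_hook top 0.38 [420.5 239.6]
[ 496.6 -301.9  239.6] [-3.1  0.   0.5] 4.3
scene [225.65067028 248.16458199]
top [396.79531864 196.80485557]
```

View pics/c.png

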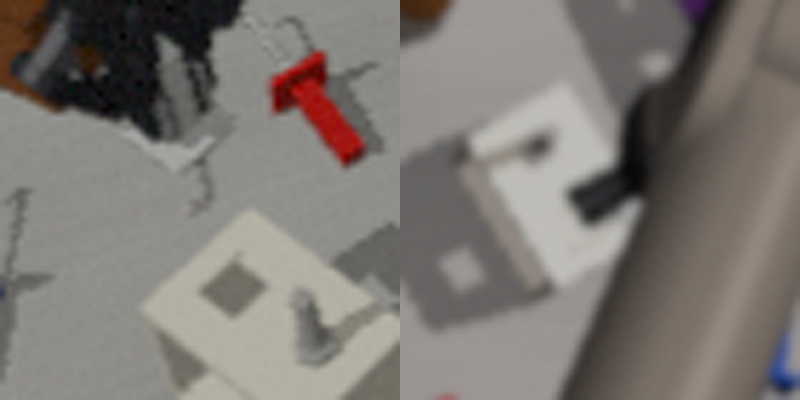

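Run:
```python
from h import *
import pickle
np.set_printoptions(precision=1,suppress=True)
S=pickle.load(open("S1.pkl","rb"))["scene"]
o=bot.get_obs(); print(o["tool_pos"],o["ee_rot"],o["time_s"])
base=np.array([496.6,-301.9,239.6-13.8]); 
for k in range(4):
    Rz=R.from_euler('z',28.5+90*k,degrees=True)
    print(k,[((proj(S,base+Rz.apply(v))-[190,213])*400/70) for v in([0,5,0],[0,5,-62],[0,-8,-56.3])], [((proj(S,base+Rz.apply(v))-[190,213])*400/70).round() for v in([19,19,0],[19,-19,0],[-19,-19,0])])
big=cv2.resize(S["frame"][230:262,205:237,::-1],(600,600),interpolation=cv2.INTER_LANCZOS4)
cv2.imwrite("pics/d.png",big)
```

```text
[ 496.6 -301.9  239.6] [-3.1  0.   0.5] 4.3
0 [array([189.5, 123.2]), array([211.3, 195.2]), array([190.2, 206.1])] [array([238., 124.]), array([180., 176.]), array([125., 135.])]
1 [array([174.6, 124.6]), array([197. , 196.7]), array([213.2, 203.7])] [array([184.,  85.]), array([238., 124.]), array([180., 176.])]
2 [array([174.1, 136.6]), array([196.6, 208.4]), array([213.7, 184.9])] [array([125., 135.]), array([184.,  85.]), array([238., 124.])]
3 [array([189. , 135.2]), array([210.9, 207. ]), array([190.9, 187.2])] [array([180., 176.]), array([125., 135.]), array([184.,  85.])]
```

View pics/d.png

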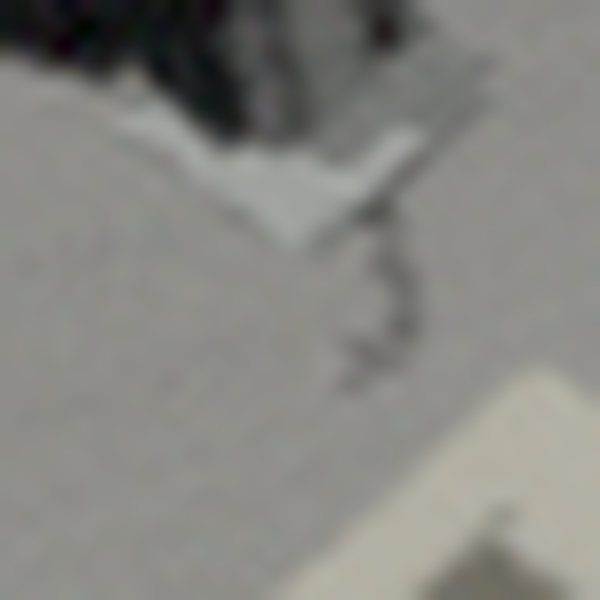

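The enlarged crop shows the grey pick's wire bottom at about (226.9,248.1) and its tip at (223.4,250.5). That matches pick -y = stand -y. Next I'll check the predicted clip outline against the first pictures.

```bash
cat > g.py <<'E'
from h import *
yaw=-4.4; SEAT=np.array([618.5,185.5,154.])
Rm=R.from_euler('z',yaw,degrees=True)*R.from_euler('y',-.52)
def clipw(v,seat=SEAT): return np.asarray(seat)+Rm.apply(v)
E
python3 - <<'E'
from g import *
import pickle
S=pickle.load(open("S0.pkl","rb")); I=[]
loop=[[10.7,-13.5,0],[10.7,-29.7,0],[0,-43.5,0],[-10.7,-29.7,0],[-10.7,-13.5,0]]
ring=[[12*np.cos(a),12*np.sin(a),13] for a in np.linspace(0,6.28,25)]
inner=[[9,-13.5,0],[9,-29,0],[0,-38.5,0],[-9,-29,0],[-9,-13.5,0]]
for n in S:
    s=S[n]; c,r=proj(s,clipw([0,-15,0])).astype(int); k=400/44
    im=cv2.resize(s["frame"][r-22:r+22,c-22:c+22,::-1],(400,400),interpolation=cv2.INTER_CUBIC)
    for L,col in((loop,(0,255,0)),(inner,(255,255,0)),(ring,(0,0,255))):
        P=np.array([(proj(s,clipw(v))-[c-22,r-22]+.5)*k for v in L]); cv2.polylines(im,[P.astype(np.int32)],False,col,1)
    I.append(im); print(n,c,r)
cv2.imwrite("pics/e.png",np.hstack(I))
E
```

```text
scene 388 228
top 268 168
```

View pics/e.png

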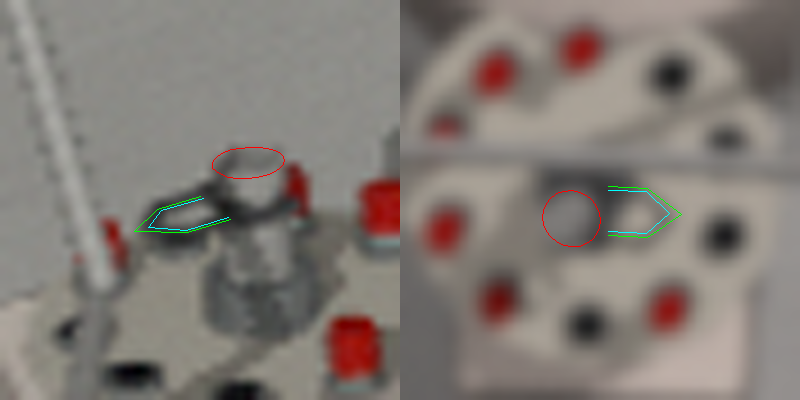

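Run:
```python
from g import *
import pickle
np.set_printoptions(precision=1,suppress=True)
S=pickle.load(open("S0.pkl","rb"))
out=np.array([[10.7,-13.5],[10.7,-29.7],[0,-43.5],[-10.7,-29.7],[-10.7,-13.5]]); inn=np.array([[7.2,-13.5],[7.2,-28.3],[0,-38.5],[-7.2,-28.3],[-7.2,-13.5]])
inn=np.array([[9,-13.5],[9,-29],[0,-38.5],[-9,-29],[-9,-13.5]]);out=np.array([[12.5,-13.5],[12.5,-31],[0,-43.5],[-12.5,-31],[-12.5,-13.5]])
g=np.mgrid[-20:20.1:.7,-50:-14:.7].reshape(2,-1).T.astype(np.float32)
def ins(P): return np.array([cv2.pointPolygonTest(P.astype(np.float32).reshape(-1,1,2),tuple(map(float,p)),False)>0 for p in g])
o,i=ins(out),ins(inn); T=np.where(o&~i,0.,1.)
gg=cv2.GaussianBlur
for n in S:
    s=S[n]; f=cv2.cvtColor(s["frame"],cv2.COLOR_RGB2GRAY).astype(np.float32); res=[]
    W=np.c_[g,np.zeros(len(g))]
    # blur template in clip plane ~ pixel size
    Tm=T.reshape(np.mgrid[-20:20.1:.7,-50:-14:.7].shape[1:]); Tm=gg(Tm,(0,0),2.2).ravel(); Tm=(Tm-Tm.mean())/Tm.std()
    for dx in np.arange(-8,8.1,1):
        for dy in np.arange(-8,8.1,1):
            P=np.array([proj(s,q) for q in clipw(W[::1])+[dx,dy,0]]) if False else None
            V=(clipw(W)+[dx,dy,0]-np.array(s["xyz"]))@Rc(s); u=V[:,:2]/V[:,2:]; u=u*(1+s["k1"]*(u**2).sum(1,keepdims=True)); u=(u*cam(s)+[s["cx"],s["cy"]]).astype(np.float32)
            v=cv2.remap(f,u[:,:1],u[:,1:],cv2.INTER_LINEAR).ravel(); v=(v-v.mean())/v.std(); res.append((float((v*Tm).mean()),dx,dy))
    res.sort(reverse=True); print(n,np.array(res[:8]))
```

```text
scene [[ 0.5  1.   1. ]
 [ 0.5  1.   0. ]
 [ 0.5  1.   2. ]
 [ 0.5  0.   1. ]
 [ 0.5  1.  -1. ]
 [ 0.5  0.   0. ]
 [ 0.5  2.   1. ]
 [ 0.5  0.   2. ]]
top [[ 0.4 -2.   1. ]
 [ 0.4 -2.   2. ]
 [ 0.4 -3.   1. ]
 [ 0.4 -3.   2. ]
 [ 0.4 -2.   0. ]
 [ 0.4 -2.   3. ]
 [ 0.4 -3.   0. ]
 [ 0.4 -1.   2. ]]
```

```bash
sed -i 's/618.5,185.5,154/618,186.5,154/' g.py
cat >> g.py <<'E'
OFF=np.array([0,0,15.])   # TCP in pick frame
Rt=Rm*R.from_euler('x',np.pi)
def tcp(pick_in_clip): return clipw(np.asarray(pick_in_clip,float)+OFF)
E
python3 -c "
from p import *; from g import *
T=tcp([0,-23,98]); print(T, Rt.as_euler('xyz')); plan(T,Rt,14)"
```

```text
[560.25 167.88 252.06] [ 3.14 -0.52 -0.08]
t 4.3 pos [ 496.63 -301.89  239.61] rot [-3.14  0.    0.5 ] F [-0.53 -0.04 -0.77] w 15.3
q [ 0.62  0.38 -0.14  1.4   0.05  1.37 -0.6 ]
total [ 280.17 -382.42  -11.87] [-8.69 29.12 32.14] | 14 rows world-straight, constant body twist no; per row turn [-0.62  2.08  2.3 ]
0 [ 20.01 -27.32  -0.85] [-0.62  2.08  2.3 ]
1 [ 18.93 -28.09  -0.44] [-0.62  2.08  2.3 ]
2 [ 17.8  -28.82  -0.08] [-0.62  2.08  2.3 ]
3 [ 16.62 -29.51   0.23] [-0.62  2.08  2.3 ]
4 [ 15.42 -30.16   0.48] [-0.62  2.08  2.3 ]
5 [ 14.17 -30.76   0.69] [-0.62  2.08  2.3 ]
6 [ 12.9  -31.31   0.85] [-0.62  2.08  2.3 ]
7 [ 11.6  -31.81   0.95] [-0.62  2.08  2.3 ]
8 [ 10.29 -32.26   1.  ] [-0.62  2.08  2.3 ]
9 [  8.95 -32.65   1.  ] [-0.62  2.08  2.3 ]
10 [  7.6  -33.     0.94] [-0.62  2.08  2.3 ]
11 [  6.24 -33.28   0.84] [-0.62  2.08  2.3 ]
12 [  4.87 -33.51   0.68] [-0.62  2.08  2.3 ]
13 [  3.5  -33.69   0.46] [-0.62  2.08  2.3 ]
```

Call:
apply_moves --pt "20 -27.5 -1 -0.6 2.1 2.3" --pt "19 -28 -1 -0.6 2.1 2.3" --pt "18 -29 0 -0.6 2.1 2.3" --pt "16.5 -29.5 0 -0.6 2.1 2.3" --pt "15.5 -30 0.5 -0.6 2.1 2.3"

```text
time_s: 4.8
tool_pos: [519.3, -133.0, 244.6]
ee_rot: [3.11, -0.185, 0.297]
force: [-0.0, -0.0, -0.6]
grip_width: 15.8
```

Call:
apply_moves --pt "14 -31 0.5 -0.6 2.1 2.3" --pt "13 -31.5 1 -0.6 2.1 2.3" --pt "11.5 -32 1 -0.6 2.1 2.3" --pt "10.5 -32.5 1 -0.6 2.1 2.3" --pt "9 -32.5 1 -0.6 2.1 2.3"

```text
time_s: 5.3
tool_pos: [541.7, 35.0, 249.3]
ee_rot: [3.112, -0.375, 0.095]
force: [-0.4, 0.1, -0.6]
grip_width: 15.4
```

```bash
python3 -c "
from p import *; from g import *
T=tcp([0,-23,98]); plan(T,Rt,6)"
```

```text
t 5.3 pos [541.73  35.02 249.31] rot [ 3.11 -0.38  0.09] F [-0.42  0.12 -0.62] w 15.4
q [ 0.23  0.04 -0.36  1.86  0.07  0.87 -1.65]
total [  29.89 -130.7     5.  ] [-2.6   8.15  9.  ] | 6 rows world-straight, constant body twist no; per row turn [-0.43  1.36  1.5 ]
0 [  4.98 -21.78   0.83] [-0.43  1.36  1.5 ]
1 [  4.39 -21.91   0.78] [-0.43  1.36  1.5 ]
2 [  3.8  -22.02   0.71] [-0.43  1.36  1.5 ]
3 [  3.2  -22.12   0.63] [-0.43  1.36  1.5 ]
4 [  2.61 -22.2    0.53] [-0.43  1.36  1.5 ]
5 [  2.02 -22.27   0.41] [-0.43  1.36  1.5 ]
```

Call:
apply_moves --pt "5 -22 1 -0.4 1.4 1.5" --pt "4.5 -22 1 -0.4 1.4 1.5" --pt "4 -22 0.5 -0.4 1.4 1.5" --pt "3 -22 0.5 -0.4 1.4 1.5" --pt "2.5 -22 0.5 -0.4 1.4 1.5"

```text
time_s: 5.8
tool_pos: [557.0, 144.9, 251.5]
ee_rot: [3.136, -0.499, -0.046]
force: [0.4, 0.8, -0.1]
grip_width: 14.9
```

Call:
apply_moves --pt "2 -22 0.5 -0.5 1.4 1.5" --pt "0 0 0 0 0 0" --pt "0 0 0 0 0 0"

```text
time_s: 6.1
tool_pos: [560.1, 166.4, 252.2]
ee_rot: [3.141, -0.523, -0.072]
force: [0.9, 0.9, -1.3]
grip_width: 15.5
```

```bash
python3 -c "
from p import *; from g import *
T=tcp([0,-23,98]); plan(T,Rt,1)"
python3 c.py 2 pick_hook,clip_bar,pick
python3 - <<'E'
from g import *
import pickle
np.set_printoptions(precision=1,suppress=True)
S=pickle.load(open("S2.pkl","rb")); o=bot.get_obs()
Rw=R.from_euler('xyz',o["ee_rot"])*R.from_euler('x',np.pi); p=np.array(o["tool_pos"])-Rw.apply(OFF)
I=[]
for n in S:
    s=S[n]; c,r=proj(s,clipw([0,-25,15])).astype(int); k=10; 
    im=cv2.resize(s["frame"][r-20:r+20,c-20:c+20,::-1],(400,400),interpolation=cv2.INTER_CUBIC)
    out=[[12.5,-13.5,0],[12.5,-31,0],[0,-43.5,0],[-12.5,-31,0],[-12.5,-13.5,0]]
    for L,col in(([clipw(v) for v in out],(0,255,0)),([p+Rw.apply(v) for v in([0,5,0],[0,5,-62],[0,-8,-56.3])],(0,255,255))):
        P=np.array([(proj(s,v)-[c-20,r-20]+.5)*k for v in L]); cv2.polylines(im,[P.astype(np.int32)],False,col,1); print(n,P/10+[c-20.5,r-20.5])
    I.append(im)
cv2.imwrite("pics/f.png",np.hstack(I))
E
```

```text
t 6.1 pos [560.1 166.4 252.2] rot [ 3.14 -0.52 -0.07] F [ 0.89  0.86 -1.34] w 15.5
q [-0.02  0.09 -0.5   1.87  0.45  0.8  -2.4 ]
total [-0.03 -1.48  0.14] [-0.1  -0.16  0.22] | 1 rows world-straight, constant body twist no; per row turn [-0.1  -0.16  0.22]
0 [-0.03 -1.48  0.14] [-0.1  -0.16  0.22]
pick_hook scene 0.52 [182.8 246.5]
pick_hook scene 0.46 [383.9 218. ]
pick_hook top 0.49 [271.9 173.8]
pick_hook top 0.48 [422.8 239.1]
pick_hook top 0.4 [379.4 258.3]
clip_bar scene 0.46 [379.2 229. ]
clip_bar top 0.44 [272.4 239.6]
pick scene 0.64 [183.  260.8]
pick scene 0.52 [383.9 201.6]
pick scene 0.45 [240.5 226.1]
pick top 0.69 [425.7 227.1]
pick top 0.6 [369.9 245.5]
pick top 0.52 [269.5 174.8]
[561.5 165.7 254.3] [-3.1 -0.5 -0.1] 6.5
scene [[391.4 229.7]
 [386.2 231.2]
 [380.5 230.8]
 [382.4 228.2]
 [387.5 226.7]]
scene [[384.8 198.8]
 [386.9 217.9]
 [382.8 217.3]]
top [[268.2 165.7]
 [272.9 165.9]
 [276.2 169.2]
 [272.8 172.3]
 [268.2 172. ]]
top [[266.1 176.6]
 [268.5 171.2]
 [271.9 171.9]]
```

View pics/f.png

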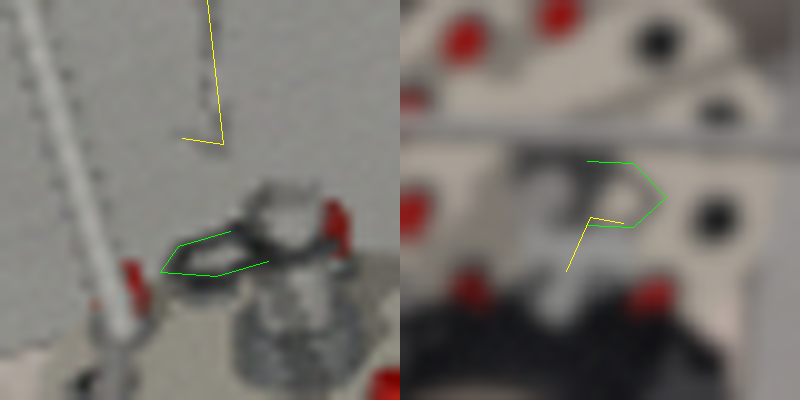

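Call:
apply_moves --pt "0 -2.5 7 -0.1 -0.2 0.2" --pt "0 0 7 0 0 0" --pt "0 0 7 0 0 0" --pt "0 0 4 0 0 0" --pt "0 0 0 0 0 0"

```text
time_s: 7.0
tool_pos: [573.8, 167.7, 231.2]
ee_rot: [-3.14, -0.521, -0.079]
force: [0.6, 0.3, -0.5]
grip_width: 15.4
```

Call:
apply_moves --pt "0 0 3 0 0 0" --pt "0 0 3 0 0 0" --pt "0 0 3 0 0 0" --pt "0 0 2 0 0 0" --pt "0 0 0 0 0 0"

```text
time_s: 7.5
tool_pos: [579.4, 167.6, 222.6]
ee_rot: [-3.14, -0.523, -0.079]
force: [0.6, 0.1, -0.8]
grip_width: 15.6
```

```bash
python3 -c "
from p import *; from g import *
o=bot.get_obs(); print(Rm.inv().apply(np.array(o['tool_pos'])-SEAT)-OFF, np.array(o['force']))
plan(tcp([0,-22,48]),Rt,1)"
```

```text
[  2.   -21.85  62.95] [ 0.58  0.14 -0.8 ]
t 7.5 pos [579.43 167.56 222.64] rot [-3.14 -0.52 -0.08] F [ 0.58  0.14 -0.8 ] w 15.6
q [-0.03  0.15 -0.48  1.88  0.52  0.74 -2.46]
total [-2.03  0.17 14.95] [-0.04 -0.14 -0.12] | 1 rows world-straight, constant body twist no; per row turn [-0.04 -0.14 -0.12]
0 [-2.03  0.17 14.95] [-0.04 -0.14 -0.12]
```

Call:
apply_moves --pt "-2 0 0 0 0 0" --pt "0 0 3 0 0 0" --pt "0 0 3 0 0 0" --pt "0 0 0 0 0 0"

```text
time_s: 7.9
tool_pos: [580.6, 167.4, 216.2]
ee_rot: [-3.14, -0.522, -0.079]
force: [-0.3, 0.8, -0.9]
grip_width: 15.3
```

```bash
cat > f.py <<'E'
from g import *
import sys,pickle
np.set_printoptions(precision=1,suppress=True)
o=bot.get_obs(); s=bot.snapshot("scene"); pickle.dump(s,open("Sx.pkl","wb"))
Rw=R.from_euler('xyz',o["ee_rot"])*R.from_euler('x',np.pi); p=np.array(o["tool_pos"])-Rw.apply(OFF)
print(Rm.inv().apply(np.array(o['tool_pos'])-SEAT)-OFF, np.array(o['force']))
c,r=proj(s,clipw([0,-20,5])).astype(int); h=17; k=560/(2*h)
im=cv2.resize(s["frame"][r-h:r+h,c-h:c+h,::-1],(560,560),interpolation=cv2.INTER_CUBIC)
for v in([0,5,-62],[0,-8,-56.3]):
    q=(proj(s,p+Rw.apply(v))-[c-h,r-h]+.5)*k; cv2.circle(im,tuple(map(int,q)),3,(0,255,255),-1)
for v in([0,-38.5,0],[0,-13.5,0],[9,-25,0],[-9,-25,0]):
    q=(proj(s,clipw(v))-[c-h,r-h]+.5)*k; cv2.circle(im,tuple(map(int,q)),3,(0,255,0),-1)
cv2.imwrite(f"pics/{sys.argv[1]}.png",im)
E
python3 f.py g
```

```text
[ -0.1 -21.9  56.8] [-0.3  0.8 -0.9]
```

View pics/g.png

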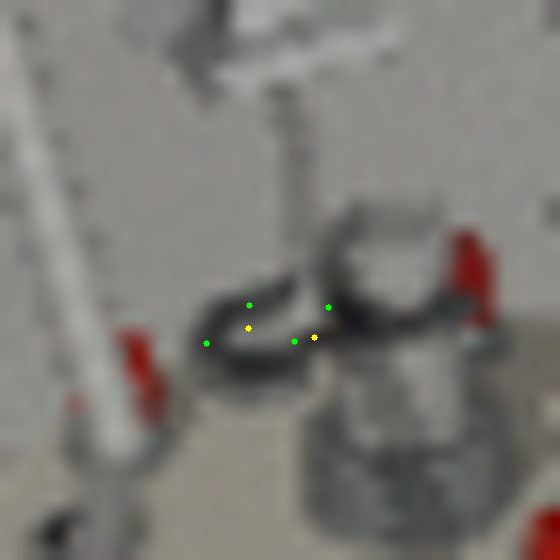

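Call:
apply_moves --pt "0 0 3 0 0 0" --pt "0 0 3 0 0 0" --pt "0 0 3 0 0 0" --pt "0 0 0 0 0 0"

```text
time_s: 8.35
tool_pos: [585.1, 167.0, 208.3]
ee_rot: [-3.14, -0.522, -0.079]
force: [-0.9, -0.4, -1.6]
grip_width: 15.3
```

Call:
apply_moves --pt "0 0 0 0 0 0" --pt "0 0 0 0 0 0"

```text
time_s: 8.55
tool_pos: [585.3, 167.4, 209.1]
ee_rot: [-3.139, -0.523, -0.079]
force: [0.7, -0.2, -0.0]
grip_width: 15.0
```

Call:
apply_moves --pt "0 2 0 0 0 0" --pt "0 2 0 0 0 0" --pt "0 2 0 0 0 0" --pt "0 2 0 0 0 0" --pt "0 2 0 0 0 0"

```text
time_s: 9.05
tool_pos: [584.4, 157.1, 209.1]
ee_rot: [-3.139, -0.523, -0.079]
force: [-0.4, -0.1, -0.9]
grip_width: 15.5
```

Call:
apply_moves --pt "0 1.5 0 0 0 0" --pt "0 1.5 0 0 0 0" --pt "0 1.5 0 0 0 0" --pt "0 1.5 0 0 0 0"

```text
time_s: 9.45
tool_pos: [584.0, 151.3, 209.0]
ee_rot: [-3.139, -0.523, -0.079]
force: [-0.2, -0.2, -0.8]
grip_width: 15.2
```

Call:
apply_moves --pt "0 1.5 0 0 0 0" --pt "0 1.5 0 0 0 0"

```text
time_s: 9.65
tool_pos: [583.7, 149.3, 209.1]
ee_rot: [-3.138, -0.523, -0.079]
force: [0.0, 2.1, -1.1]
grip_width: 15.4
```

Call:
apply_moves --pt "0 1.5 0 0 0 0" --pt "0 1.5 0 0 0 0"

```text
time_s: 9.85
tool_pos: [583.4, 148.1, 209.3]
ee_rot: [-3.136, -0.524, -0.078]
force: [-0.2, 5.4, 0.1]
grip_width: 15.7
```

Contact came after about 18 mm, as predicted, so the wire is in the V. I'll keep drawing slowly.

Call:
apply_moves --pt "0 1.5 0 0 0 0" --pt "0 1.5 0 0 0 0" --pt "0 1.2 0 0 0 0" --pt "0 1.2 0 0 0 0" --pt "0 1.2 0 0 0 0"

```text
time_s: 10.35
tool_pos: [583.4, 144.4, 210.2]
ee_rot: [-3.132, -0.526, -0.076]
force: [0.7, 8.5, -1.8]
grip_width: 15.1
```

Call:
apply_moves --pt "0 1.2 0 0 0 0" --pt "0 1.2 0 0 0 0" --pt "0 1.2 0 0 0 0" --pt "0 1.2 0 0 0 0" --pt "0 1.2 0 0 0 0"

```text
time_s: 10.85
tool_pos: [582.5, 132.7, 209.1]
ee_rot: [-3.14, -0.523, -0.079]
force: [0.1, -0.1, -0.9]
grip_width: 15.6
```

Call:
apply_moves --pt "0 1.5 0 0 0 0" --pt "0 1.5 0 0 0 0" --pt "0 1.5 0 0 0 0" --pt "0 1.5 0 0 0 0" --pt "0 1.5 0 0 0 0"

```text
time_s: 11.35
tool_pos: [581.9, 124.7, 208.9]
ee_rot: [-3.14, -0.523, -0.08]
force: [-0.4, 0.9, -0.3]
grip_width: 15.4
```

Call:
apply_moves --pt "0 1.5 0 0 0 0" --pt "0 1.5 0 0 0 0" --pt "0 1.5 0 0 0 0" --pt "0 1.5 0 0 0 0" --pt "0 1.5 0 0 0 0"

```text
time_s: 11.85
tool_pos: [581.3, 117.8, 208.9]
ee_rot: [-3.139, -0.523, -0.079]
force: [-0.1, 0.4, -0.4]
grip_width: 15.1
```

```bash
python3 f.py i
```

```text
[  0.1 -71.4  48.2] [-0.1  0.4 -0.4]
```

View pics/i.png

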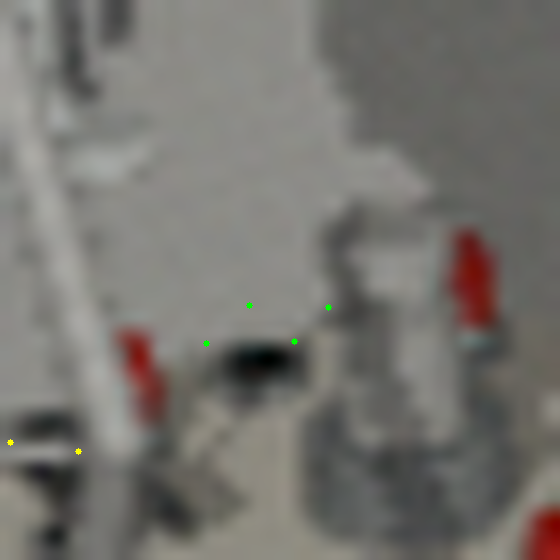

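The clip has left the shaft. Its loop sits around the hook at the left edge of the picture, about (45,450) in the crop. Now I'll lift along the slant.

Call:
apply_moves --pt "0 0 -2 0 0 0" --pt "0 0 -3 0 0 0" --pt "0 0.5 -4 0 0 0" --pt "0 1 -5 0 0 0" --pt "0 1 -5 0 0 0"

```text
time_s: 12.4
tool_pos: [571.5, 116.1, 226.0]
ee_rot: [-3.139, -0.523, -0.079]
force: [0.4, 0.7, -0.3]
grip_width: 15.5
```

Call:
apply_moves --pt "0 2 -6 0 0 0" --pt "0 2 -6 0 0 0" --pt "0 2 -6 0 0 0" --pt "0 3 -6 0 0 0" --pt "0 3 -6 0 0 0"

```text
time_s: 12.9
tool_pos: [555.5, 105.0, 251.9]
ee_rot: [-3.14, -0.523, -0.079]
force: [0.4, 0.6, -1.7]
grip_width: 15.4
```

```bash
sed -i 's/c,r=proj(s,clipw(\[0,-20,5\]))/c,r=proj(s,p+Rw.apply([0,0,-70]))/' f.py; python3 f.py j; python3 -c "
from p import *; from g import *
from g import *
print(bot.get_obs()['tool_pos'],bot.get_obs()['joint_pos'])"
```

```text
[  0.  -86.1  97.8] [ 0.4  0.6 -1.7]
[555.77 104.47 252.93] [ 0.11  0.02 -0.46  1.93  0.33  0.74 -2.2 ]
```

View pics/j.png

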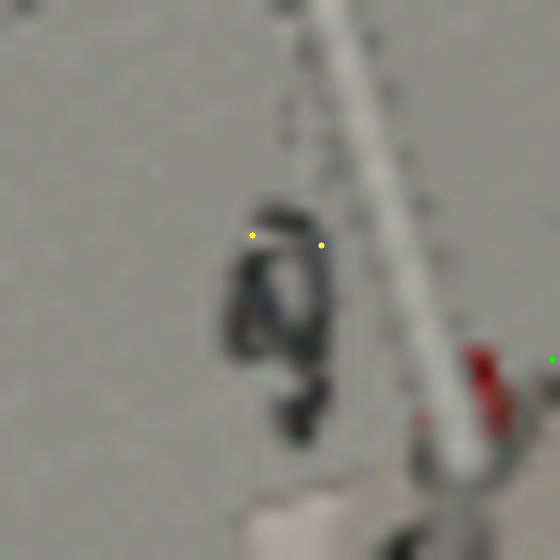

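Picture shows the clip hanging under the hook (bar at about (285,215) in the crop, arms at (300,420)). Next I'll work out the tray pose and carry the clip there.

```bash
cat >> g.py <<'E'
def tcph(hook,Rp): return np.asarray(hook,float)+Rp.apply(np.array([0,1.5,59.2])+OFF)
def RP(lean,tilt=0,y=yaw): return R.from_euler('z',y,degrees=True)*R.from_euler('y',-tilt,degrees=True)*R.from_euler('x',lean,degrees=True)
def TR(Rp): return Rp*R.from_euler('x',np.pi)
E
python3 - <<'E'
from p import *; from g import *
import pickle
S=pickle.load(open("S0.pkl","rb"))
for c in([327.6,173.3],[349.5,181.4],[336,216.9],[307,208.8]): print(at_z(S["top"],*c,40)[:2])
for n in S:
    C=cloud(S[n]); m=(abs(C[...,0]-535)<100)&(abs(C[...,1]+66)<85)&(C[...,2]>30)&(C[...,2]<46)&(np.hypot(C[...,0]-650,C[...,1]+36)>42)&(np.hypot(C[...,0]-600,C[...,1]+55)>20)
    P=C[m][:,:2]; r=cv2.minAreaRect(P.astype(np.float32)); print(n,m.sum(),r)
Rp=RP(0); T=tcph([535,-65,135],Rp); print(T); plan(T,TR(Rp),14)
E
```

```text
[617.79 -52.5 ]
[ 582.32 -139.49]
[440.53 -80.61]
[476.01  33.79]
scene 205 ((538.6969604492188, -67.76646423339844), (110.04472351074219, 154.3802490234375), 67.635009765625)
top 101 ((538.1992797851562, -65.79943084716797), (109.44873046875, 150.9788360595703), 67.85325622558594)
[535.12 -63.5  209.2 ]
t 12.95 pos [555.77 104.47 252.93] rot [-3.14 -0.52 -0.08] F [-0.48 -0.6  -0.05] w 15.2
q [ 0.11  0.02 -0.46  1.93  0.33  0.74 -2.2 ]
total [-28.13 169.15  33.92] [ -0.06 -30.06  -0.14] | 14 rows world-straight, constant body twist no; per row turn [-0.   -2.15 -0.01]
0 [-2.01 12.08  2.42] [-0.   -2.15 -0.01]
1 [-1.92 12.08  2.5 ] [-0.   -2.15 -0.01]
2 [-1.83 12.08  2.57] [-0.   -2.15 -0.01]
3 [-1.73 12.08  2.64] [-0.   -2.15 -0.01]
4 [-1.63 12.08  2.7 ] [-0.   -2.15 -0.01]
5 [-1.53 12.08  2.76] [-0.   -2.15 -0.01]
6 [-1.43 12.08  2.82] [-0.   -2.15 -0.01]
7 [-1.33 12.08  2.87] [-0.   -2.15 -0.01]
8 [-1.22 12.08  2.92] [-0.   -2.15 -0.01]
9 [-1.11 12.08  2.96] [-0.   -2.15 -0.01]
10 [-1.   12.08  3.  ] [-0.   -2.15 -0.01]
11 [-0.89 12.08  3.04] [-0.   -2.15 -0.01]
12 [-0.78 12.08  3.07] [-0.   -2.15 -0.01]
13 [-0.66 12.08  3.1 ] [-0.   -2.15 -0.01]
```

Call:
apply_moves --pt "-2 8 1 0 -2.1 0" --pt "-2 12 2 0 -2.2 0" --pt "-2 12 3 0 -2.2 0" --pt "-2 12 3 0 -2.2 0" --pt "-2 12 3 0 -2.2 0"

```text
time_s: 13.45
tool_pos: [547.5, 49.2, 236.1]
ee_rot: [-3.139, -0.332, -0.079]
force: [0.4, -0.1, -1.0]
grip_width: 15.2
```

Call:
apply_moves --pt "-2 12 3 0 -2.2 0" --pt "-2 12 3 0 -2.2 0" --pt "-2 12 3 0 -2.2 0" --pt "-2 12 3 0 -2.2 0" --pt "-2 12 3 0 -2.2 0"

```text
time_s: 13.95
tool_pos: [537.1, -10.3, 219.0]
ee_rot: [-3.14, -0.14, -0.078]
force: [-0.3, -0.2, -1.3]
grip_width: 15.3
```

Call:
apply_moves --pt "-1 12 3 0 -2.1 0" --pt "-1 12 3 0 -2.1 0" --pt "-1 12 3 0 -2.1 0" --pt "-1 10 1 0 -2.1 0" --pt "0 6 0 0 0 0"

```text
time_s: 14.45
tool_pos: [530.7, -62.7, 208.0]
ee_rot: [-3.14, 0.006, -0.08]
force: [0.1, -0.4, -1.2]
grip_width: 15.6
```

Run:
```python
from p import *; from g import *
Rp=RP(20); T=tcph([525,-60,100],Rp); print(T); plan(T,TR(Rp),6)
s=bot.snapshot("scene"); C=cloud(s)
# is the clip still hanging? dark points under hook
for z in(100,85,70): print(z, C[(np.hypot(C[...,0]-bot.get_obs()["tool_pos"][0],C[...,1]-bot.get_obs()["tool_pos"][1])<30)&(abs(C[...,2]-z)<8)].shape)
```

```text
[523.16 -83.9  170.24]
t 14.45 pos [530.66 -62.71 207.97] rot [-3.14  0.01 -0.08] F [ 0.06 -0.36 -1.24] w 15.6
q [ 0.33  0.32 -0.32  1.58  0.1   1.27 -1.65]
total [-5.57 21.78 37.73] [19.9   0.3  -0.23] | 6 rows world-straight, constant body twist no; per row turn [ 3.32  0.05 -0.04]
0 [-0.93  3.63  6.29] [ 3.32  0.05 -0.04]
1 [-0.94  3.99  6.07] [ 3.32  0.05 -0.04]
2 [-0.94  4.33  5.83] [ 3.32  0.05 -0.04]
3 [-0.95  4.66  5.56] [ 3.32  0.05 -0.04]
4 [-0.96  4.97  5.28] [ 3.32  0.05 -0.04]
5 [-0.97  5.27  4.99] [ 3.32  0.05 -0.04]
100 (4, 3)
85 (2, 3)
70 (0, 3)
```

Call:
apply_moves --pt "-1 3.5 8 3 0 0" --pt "-1 4 10 3 0 0" --pt "-1 4.5 10 3 0 0" --pt "-1 4.5 10 3 0 0" --pt "-1 5 8 3 0 0"

```text
time_s: 15.0
tool_pos: [523.3, -76.8, 160.5]
ee_rot: [-2.876, 0.004, -0.077]
force: [0.4, -0.3, -0.8]
grip_width: 15.0
```

```bash
python3 - <<'E'
from p import *; from g import *
Rp=RP(45); T=tcph([525,-60,68],Rp); print(T); plan(T,TR(Rp),10)
E
python3 f.py k
```

```text
[ 521.06 -111.26  121.53]
t 15.0 pos [523.32 -76.78 160.51] rot [-2.88  0.   -0.08] F [ 0.43 -0.26 -0.84] w 15.0
q [ 0.54  0.38 -0.34  1.64 -0.15  1.18 -1.36]
total [ 0.57 43.56 28.56] [29.81  0.19 -0.15] | 10 rows world-straight, constant body twist no; per row turn [ 2.98  0.02 -0.01]
0 [0.06 4.36 2.86] [ 2.98  0.02 -0.01]
1 [0.05 4.5  2.63] [ 2.98  0.02 -0.01]
2 [0.05 4.63 2.39] [ 2.98  0.02 -0.01]
3 [0.05 4.75 2.14] [ 2.98  0.02 -0.01]
4 [0.05 4.85 1.89] [ 2.98  0.02 -0.01]
5 [0.05 4.94 1.64] [ 2.98  0.02 -0.01]
6 [0.05 5.02 1.38] [ 2.98  0.02 -0.01]
7 [0.04 5.09 1.12] [ 2.98  0.02 -0.01]
8 [0.04 5.14 0.85] [ 2.98  0.02 -0.01]
9 [0.04 5.18 0.58] [ 2.98  0.02 -0.01]
[ -61.2 -269.8   27.5] [ 0.4 -0.3 -0.8]
```

View pics/k.png

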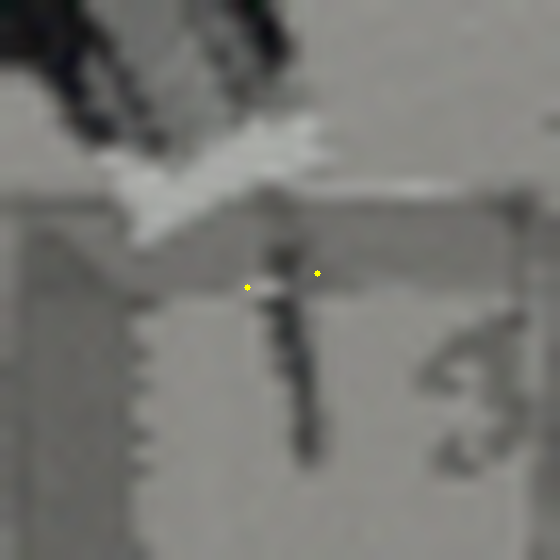

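The clip hangs on the hook (bar at about (285,255), arms at (310,460)) over the tray floor. I'll lean the pick until it slides off.

Call:
apply_moves --pt "0 4.5 3 3 0 0" --pt "0 4.5 3 3 0 0" --pt "0 4.5 2.5 3 0 0" --pt "0 5 2 3 0 0" --pt "0 5 2 3 0 0"

```text
time_s: 15.55
tool_pos: [522.3, -94.5, 140.9]
ee_rot: [-2.616, 0.004, -0.077]
force: [0.3, -0.2, -0.8]
grip_width: 15.0
```

Call:
apply_moves --pt "0 5 2 3 0 0" --pt "0 5 2 3 0 0" --pt "0 5 1 3 0 0" --pt "0 5 1 3 0 0" --pt "0 5 0.5 3 0 0"

```text
time_s: 16.05
tool_pos: [521.0, -111.2, 120.5]
ee_rot: [-2.355, 0.004, -0.078]
force: [0.1, 0.1, -1.5]
grip_width: 15.6
```

```bash
cat > k.py <<'E'
from p import *; from g import *
import pickle
o=bot.get_obs(); Rp=R.from_euler('xyz',o["ee_rot"])*R.from_euler('x',np.pi); hk=np.array(o["tool_pos"])-Rp.apply(np.array([0,1.5,59.2])+OFF)
print("hook",hk,"lean",np.degrees(Rp.as_euler('xyz')),"q",np.array(o["joint_pos"]),"t",o["time_s"],"F",np.array(o["force"]))
for n in("scene","top"):
    s=bot.snapshot(n); pickle.dump(s,open(f"K{n}.pkl","wb")); C=cloud(s); g=s["frame"].astype(int).max(2)
    T=C-[538,-67,0]; a=np.radians(-22.3); tx=T[...,0]*np.cos(a)+T[...,1]*np.sin(a); ty=-T[...,0]*np.sin(a)+T[...,1]*np.cos(a)
    m=(abs(tx)<70)&(abs(ty)<50)&(C[...,2]<130)&(C[...,2]>-5)&(g<75); P=C[m]
    print(n,m.sum(),P[np.argsort(P[:,2])][::max(1,len(P)//12)])
E
python3 k.py
```

```text
hook [524.75 -59.86  66.99] lean [45.06  0.25 -4.46] q [ 0.87  0.69 -0.4   1.54 -0.46  1.35 -0.95] t 16.05 F [ 0.08  0.06 -1.47]
scene 10 [[504.15 -45.95   3.73]
 [541.4  -58.26  34.26]
 [537.8  -60.18  48.08]
 [538.5  -63.86  62.96]
 [535.29 -62.49  63.39]
 [522.42 -63.9   69.34]
 [532.11 -64.53  71.66]
 [529.15 -63.26  72.5 ]
 [527.13 -62.39  74.88]
 [512.1  -99.07 120.07]]
top 2 [[514.98 -58.62  53.7 ]
 [510.88 -58.47  54.39]]
```

Call:
apply_moves --pt "0 5 0 3 0 0" --pt "0 5 0 3 0 0" --pt "0 5 0 3 0 0" --pt "0 5 0 2 0 0" --pt "0 0 0 0 0 0"

```text
time_s: 16.65
tool_pos: [519.0, -124.8, 103.6]
ee_rot: [-2.165, 0.008, -0.079]
force: [-0.2, -0.5, -1.0]
grip_width: 15.3
```

```bash
python3 k.py
```

```text
hook [523.5  -64.28  60.86] lean [55.98  0.45 -4.55] q [ 0.94  0.84 -0.42  1.47 -0.52  1.44 -0.86] t 16.65 F [-0.17 -0.48 -1.  ]
scene 24 [[491.39 -51.54   1.5 ]
 [538.61 -67.71  24.16]
 [513.17 -71.07  31.8 ]
 [541.09 -68.67  34.42]
 [516.87 -69.    35.73]
 [521.59 -70.95  37.66]
 [538.04 -70.79  43.25]
 [515.17 -71.54  52.47]
 [538.4  -70.8   55.51]
 [534.43 -72.57  56.81]
 [527.99 -69.78  63.39]
 [524.17 -71.61  64.95]]
top 0 []
```

Call:
apply_moves --pt "0 4 3 0 0 0" --pt "0 4 3 0 0 0" --pt "0 0 0 0 0 0" --pt "0 -18 8 0 0 0" --pt "0 0 0 0 0 0"

```text
time_s: 17.25
tool_pos: [521.5, -102.7, 108.7]
ee_rot: [-2.159, 0.003, -0.074]
force: [-0.1, 0.7, -0.8]
grip_width: 15.2
```

```bash
python3 k.py
```

```text
hook [525.86 -41.89  66.3 ] lean [56.32  0.17 -4.21] q [ 0.93  0.82 -0.43  1.51 -0.54  1.41 -0.86] t 17.25 F [-0.15  0.71 -0.76]
scene 45 [[ 503.08  -41.84   -0.29]
 [ 538.84  -53.63    9.37]
 [ 521.62  -53.36   20.84]
 [ 528.47  -52.72   24.2 ]
 [ 525.39  -51.39   24.99]
 [ 518.83  -52.13   28.15]
 [ 512.98  -49.59   36.23]
 [ 531.51  -50.46   44.93]
 [ 523.24  -50.4    50.89]
 [ 525.39  -47.81   52.3 ]
 [ 532.24 -114.36  101.85]
 [ 531.46 -113.88  105.99]
 [ 519.69  -95.58  117.34]
 [ 517.63  -97.74  126.53]
 [ 530.88 -106.26  127.7 ]]
top 7 [[ 527.23  -44.13    1.59]
 [ 519.18  -43.38   28.12]
 [ 515.11 -105.98  122.01]
 [ 526.08 -106.15  125.36]
 [ 514.35 -101.83  127.6 ]
 [ 518.05 -105.73  127.72]
 [ 517.82 -101.82  129.81]]
```

Call:
apply_moves --pt "0 0 0 0 0 0" --pt "0 0 0 0 0 0" --pt "0 0 0 0 0 0"

```text
time_s: 17.65
tool_pos: [520.7, -107.2, 105.3]
ee_rot: [-2.163, 0.006, -0.079]
force: [-0.0, -0.4, -0.8]
grip_width: 15.1
```

```bash
python3 k.py
```

```text
hook [525.21 -46.59  62.64] lean [56.1   0.35 -4.52] q [ 0.93  0.83 -0.43  1.51 -0.53  1.41 -0.86] t 17.65 F [-0.02 -0.44 -0.81]
scene 64 [[ 508.84  -18.52   -0.38]
 [ 513.61  -46.36    5.13]
 [ 520.85  -49.47   11.27]
 [ 542.56  -40.91   12.81]
 [ 542.35  -44.42   14.75]
 [ 521.78  -35.4    16.  ]
 [ 538.17  -31.83   18.97]
 [ 521.75  -17.3    22.91]
 [ 524.86  -15.12   25.92]
 [ 528.98  -13.46   30.62]
 [ 529.15 -116.57   98.92]
 [ 518.38 -104.62  126.14]
 [ 522.31 -106.15  126.89]]
top 6 [[ 512.56  -31.21   19.8 ]
 [ 512.31  -35.24   20.83]
 [ 515.34 -106.08  120.52]
 [ 514.57 -109.57  124.86]
 [ 522.16 -105.98  125.94]
 [ 517.74 -105.6   129.73]]
```

Call:
apply_moves --pt "0 -12 -8 -2 0 0" --pt "0 -20 -14 -3 0 0" --pt "0 -20 -16 -3 0 0" --pt "0 -18 -18 -3 0 0" --pt "0 -15 -20 -3 0 0"

```text
time_s: 18.25
tool_pos: [520.8, -110.7, 221.4]
ee_rot: [-2.408, 0.006, -0.077]
force: [-0.1, 0.2, -0.4]
grip_width: 15.4
```

```bash
python3 k.py
python3 - <<'E'
from p import *
plan([499,-301,250],R.from_euler('xyz',[np.pi,0,np.radians(28.4)]),10)
import pickle; from h import *
I=[]
for n in("scene","top"):
    s=pickle.load(open(f"K{n}.pkl","rb")); c,r=proj(s,[538,-67,20]).astype(int)
    I.append(cv2.resize(s["frame"][r-32:r+32,c-32:c+32,::-1],(400,400),interpolation=cv2.INTER_CUBIC))
cv2.imwrite("pics/l.png",np.hstack(I))
E
```

```text
hook [524.27 -62.23 165.26] lean [42.02  0.33 -4.44] q [ 0.86  0.55 -0.41  1.46 -0.46  1.49 -1.07] t 18.25 F [-0.11  0.18 -0.39]
scene 30 [[508.53 -18.37  -0.89]
 [516.16 -47.46   3.32]
 [539.31 -46.63   5.56]
 [515.95 -29.15  10.  ]
 [538.69 -46.38  10.65]
 [537.3  -31.34  11.33]
 [514.87 -35.99  12.67]
 [515.27 -28.89  14.94]
 [542.1  -37.14  15.85]
 [531.27 -35.97  17.73]
 [520.03 -27.41  20.68]
 [540.63 -32.98  23.24]
 [519.64 -23.64  23.84]
 [542.8  -30.38  24.72]
 [538.88 -17.92  29.38]]
top 0 []
t 18.35 pos [ 523.79 -109.93  225.68] rot [-2.41 -0.   -0.08] F [ 1.49 -0.2  -0.55] w 15.4
q [ 0.86  0.55 -0.41  1.45 -0.46  1.49 -1.07]
total [ -10.25  126.87 -146.67] [-40.68 -12.21 -31.13] | 10 rows world-straight, constant body twist no; per row turn [-4.07 -1.22 -3.11]
0 [ -1.02  12.69 -14.67] [-4.07 -1.22 -3.11]
1 [ -2.04  13.61 -13.7 ] [-4.07 -1.22 -3.11]
2 [ -3.08  14.41 -12.65] [-4.07 -1.22 -3.11]
3 [ -4.14  15.07 -11.53] [-4.07 -1.22 -3.11]
4 [ -5.21  15.59 -10.34] [-4.07 -1.22 -3.11]
5 [-6.28 15.97 -9.09] [-4.07 -1.22 -3.11]
6 [-7.33 16.2  -7.81] [-4.07 -1.22 -3.11]
7 [-8.37 16.28 -6.48] [-4.07 -1.22 -3.11]
8 [-9.37 16.21 -5.14] [-4.07 -1.22 -3.11]
9 [-10.34  15.99  -3.79] [-4.07 -1.22 -3.11]
```

View pics/l.png

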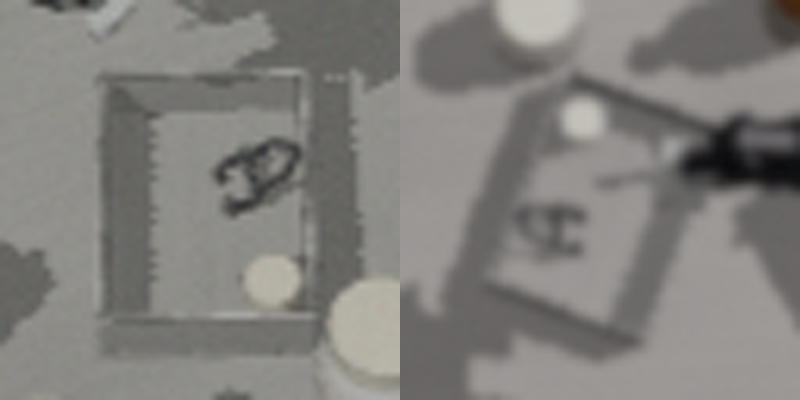

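The clip is lying in the tray near its +y wall (scene crop (255,175), top crop (550,228)). Now I'll take the pick back to the stand.

Call:
apply_moves --pt "-1 12.5 -16 -4.1 -1.2 -3.1" --pt "-2 13.5 -15 -4.1 -1.2 -3.1" --pt "-3 14.5 -14 -4.1 -1.2 -3.1" --pt "-4 15 -12 -4.1 -1.2 -3.1" --pt "-5 15.5 -10.5 -4.1 -1.2 -3.1"

```text
time_s: 18.85
tool_pos: [508.3, -210.0, 235.0]
ee_rot: [-2.774, -0.045, 0.208]
force: [-0.7, -0.4, -1.0]
grip_width: 15.0
```

Call:
apply_moves --pt "-6.5 16 -9 -4.1 -1.2 -3.1" --pt "-7.5 16 -8 -4.1 -1.2 -3.1" --pt "-8.5 16 -6.5 -4.1 -1.2 -3.1" --pt "-9.5 16 -5 -4.1 -1.2 -3.1" --pt "-10 16 -3.5 -4.1 -1.2 -3.1"

```text
time_s: 19.35
tool_pos: [494.9, -304.4, 246.8]
ee_rot: [-3.139, 0.008, 0.492]
force: [-0.1, 0.4, -0.6]
grip_width: 15.0
```

Call:
apply_moves --pt "0 0 0 0 0 0" --pt "0 0 0 0 0 0"

```text
time_s: 19.55
tool_pos: [495.0, -303.1, 247.0]
ee_rot: [-3.135, 0.006, 0.488]
force: [0.4, 1.3, -0.6]
grip_width: 14.8
```

```bash
python3 - <<'E'
from p import *
plan([499,-302.8,240],R.from_euler('xyz',[np.pi,0,np.radians(28.4)]),1)
E
sed -i 's/\[0,-38.5,0\],\[0,-13.5,0\]/[0,0,0]/' f.py; python3 f.py m
```

```text
t 19.55 pos [ 494.96 -303.14  246.98] rot [-3.14  0.01  0.49] F [ 0.43  1.33 -0.59] w 14.8
q [ 0.77  0.4  -0.37  1.37  0.14  1.4  -0.68]
total [3.77 1.64 6.94] [-0.37  0.35 -0.42] | 1 rows world-straight, constant body twist no; per row turn [-0.37  0.35 -0.42]
0 [3.77 1.64 6.94] [-0.37  0.35 -0.42]
[ -27.7 -497.6  108. ] [ 0.4  1.3 -0.6]
```

Run:
```python
from g import *
import pickle
np.set_printoptions(precision=1,suppress=True)
s=pickle.load(open("Sx.pkl","rb")); o=bot.get_obs(); Rw=R.from_euler('xyz',o["ee_rot"])*R.from_euler('x',np.pi); p=np.array(o["tool_pos"])-Rw.apply(OFF)
c,r=proj(s,p+[0,0,-70]).astype(int); h=28;k=20
im=cv2.resize(s["frame"][r-h:r+h,c-h:c+h,::-1],(560,560),interpolation=cv2.INTER_CUBIC); k=10
def dot(P,col):
    q=(proj(s,P)-[c-h,r-h]+.5)*k; cv2.circle(im,tuple(map(int,q)),2,col,-1)
for v in([0,5,0],[0,5,-62],[0,-8,-56.3],[19,19,0],[19,-19,0],[-19,-19,0]): dot(p+Rw.apply(v),(0,255,255))
Rs=R.from_euler('z',28.4,degrees=True)
for v in([-16.5,-13.5,0],[-16.5,13.5,0],[-43.5,-13.5,0],[-43.5,13.5,0],[60,40,0],[-60,40,0],[60,-40,0],[-60,-40,0]): dot(np.array([525.4,-287,90])+Rs.apply(v),(0,255,0))
cv2.imwrite("pics/m.png",im)
```

```text
(no output)
```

View pics/m.png

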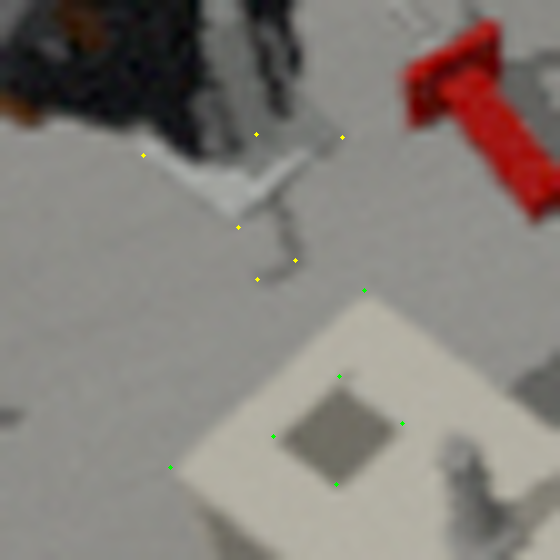

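Call:
apply_moves --pt "4.2 1.5 0 -0.4 0.3 -0.4" --pt "0 0 15 0 0 0" --pt "0 0 20 0 0 0" --pt "0 0 20 0 0 0" --pt "0 0 10 0 0 0"

```text
time_s: 20.1
tool_pos: [499.2, -302.7, 180.6]
ee_rot: [3.141, 0.002, 0.496]
force: [-1.3, 0.3, -0.2]
grip_width: 15.2
```

Call:
apply_moves --pt "0 0 0 0 0 0"

```text
time_s: 20.2
tool_pos: [499.0, -302.9, 181.0]
ee_rot: [3.141, 0.003, 0.496]
force: [0.0, -0.0, -0.5]
grip_width: 15.2
```

Run:
```python
from p import *
plan([499.5,-302.5,106],R.from_euler('xyz',[np.pi,0,np.radians(28.4)]),1)
```

```text
t 20.2 pos [ 499.   -302.88  180.98] rot [3.14 0.   0.5 ] F [ 0.04 -0.01 -0.52] w 15.2
q [ 0.77  0.44 -0.36  1.48  0.16  1.25 -0.69]
total [ 0.82 -0.12 74.98] [0.01 0.15 0.04] | 1 rows world-straight, constant body twist no; per row turn [0.01 0.15 0.04]
0 [ 0.82 -0.12 74.98] [0.01 0.15 0.04]
```

Call:
apply_moves --pt "0.8 0 8 0 0 0" --pt "0 0 8 0 0 0" --pt "0 0 8 0 0 0" --pt "0 0 6 0 0 0"

```text
time_s: 20.6
tool_pos: [500.7, -303.1, 152.6]
ee_rot: [3.138, 0.001, 0.497]
force: [0.1, 0.0, -0.4]
grip_width: 15.6
```

Call:
apply_moves --pt "0 0 10 0 0 0" --pt "0 0 10 0 0 0" --pt "0 0 8 0 0 0" --pt "0 0 6 0 0 0" --pt "0 0 4 0 0 0"

```text
time_s: 21.1
tool_pos: [500.4, -303.4, 114.1]
ee_rot: [3.138, 0.001, 0.496]
force: [-0.3, -1.0, -0.2]
grip_width: 15.2
```

Call:
apply_moves --pt "0 0 2 0 0 0" --pt "0 0 2 0 0 0" --pt "0 0 0 0 0 0"

```text
time_s: 21.4
tool_pos: [500.8, -303.6, 111.0]
ee_rot: [3.137, 0.001, 0.496]
force: [-0.5, -0.1, -1.1]
grip_width: 15.0
```

Call:
apply_moves --pt "0 0 2 0 0 0" --pt "0 0 2 0 0 0" --pt "0 0 1 0 0 0" --pt "0 0 0 0 0 0"

```text
time_s: 21.8
tool_pos: [500.6, -303.5, 105.8]
ee_rot: [3.138, 0.001, 0.496]
force: [-0.3, -0.5, -0.6]
grip_width: 15.4
```

Call:
apply_moves --pt "0 0 1 0 0 0" --pt "0 0 1 0 0 0" --pt "0 0 0 0 0 0"

```text
time_s: 22.1
tool_pos: [500.8, -303.6, 104.0]
ee_rot: [3.137, 0.001, 0.496]
force: [-0.0, 0.2, -0.9]
grip_width: 15.6
```

Call:
apply_moves --pt "0 0 1 0 0 0" --pt "0 0 1 0 0 0" --pt "0 0 0 0 0 0"

```text
time_s: 22.4
tool_pos: [500.8, -303.6, 103.9]
ee_rot: [3.137, 0.001, 0.496]
force: [-2.8, 1.3, 7.6]
grip_width: 15.4
```

Call:
apply_moves --pt "0 0 1 0 0 0" --pt "0 0 1 0 0 0" --pt "0 0 0 0 0 0"

```text
time_s: 22.7
tool_pos: [500.9, -303.7, 103.8]
ee_rot: [3.136, 0.001, 0.496]
force: [-6.5, 2.4, 16.4]
grip_width: 15.4
```

Call:
apply_moves --pt "0 0 -2 0 0 0" --pt "0 0 -1 0 0 0" --pt "0 0 0 0 0 0"

```text
time_s: 23.0
tool_pos: [501.2, -303.8, 103.9]
ee_rot: [3.136, 0.0, 0.496]
force: [-1.7, 0.8, 7.3]
grip_width: 15.2
```

Call:
apply_moves --pt "0 0 0 0 0 0" --pt "0 0 0 0 0 0" --pt "0 0 0 0 0 0" --pt "0 0 0 0 0 0" --pt "0 0 0 0 0 0" --fingers 1

```text
time_s: 23.5
tool_pos: [500.7, -303.5, 102.7]
ee_rot: [3.138, 0.001, 0.496]
force: [0.0, 0.1, -0.1]
grip_width: 84.7
```

Call:
apply_moves --pt "0 0 -10 0 0 0" --pt "0 0 -25 0 0 0" --pt "0 0 -40 0 0 0" --pt "0 0 -40 0 0 0" --pt "0 0 -30 0 0 0"

```text
time_s: 24.0
tool_pos: [501.5, -303.1, 251.9]
ee_rot: [3.134, -0.001, 0.497]
force: [0.7, 0.1, -0.9]
grip_width: 85.3
```

Call:
apply_moves --pt "-45 0 0 0 0 0" --pt "-45 0 0 0 0 0" --pt "-45 0 0 0 0 0" --pt "-20 0 0 0 0 0" --pt "0 0 0 0 0 0"

```text
time_s: 24.5
tool_pos: [360.2, -380.1, 249.1]
ee_rot: [3.136, 0.004, 0.488]
force: [0.4, 0.1, -0.5]
grip_width: 85.6
```

Run:
```python
from p import *; from g import *
import pickle
S={n:bot.snapshot(n) for n in("scene","top")}
o=bot.get_obs(); print(o["tool_pos"],o["time_s"],o["grip_width"],o["force"])
for n,s in S.items():
    C=cloud(s); d=np.hypot(C[...,0]-499.5,C[...,1]+302)
    for z0,z1 in((100,125),(125,148),(148,165)):
        P=C[(d<30)&(C[...,2]>z0)&(C[...,2]<z1)]; print(n,z0,len(P),P.mean(0) if len(P) else 0,P[:,2].max() if len(P) else 0)
    g=s["frame"].astype(int).max(2); m=(abs(C[...,0]-538)<80)&(abs(C[...,1]+67)<75)&(g<75)&(C[...,2]<60); P=C[m]; print("clip",len(P),P.mean(0),P.max(0),P.min(0))
    m=(abs(C[...,0]-535)<100)&(abs(C[...,1]+66)<85)&(C[...,2]>33)&(C[...,2]<46)&(np.hypot(C[...,0]-650,C[...,1]+36)>42)&(np.hypot(C[...,0]-600,C[...,1]+55)>20)
    print("tray",cv2.minAreaRect(C[m][:,:2].astype(np.float32)))
I=[]
for n,P,h in(("scene",[515,-295,110],25),("scene",[538,-67,20],30)):
    s=S[n]; c,r=proj(s,P).astype(int); I.append(cv2.resize(s["frame"][r-h:r+h,c-h:c+h,::-1],(400,400),interpolation=cv2.INTER_CUBIC))
cv2.imwrite("pics/n.png",np.hstack(I))
```

```text
[ 364.74 -376.64  248.99] 24.6 85.53300099136213 [-0.94  0.33 -0.06]
scene 100 31 [ 507.92 -303.68  112.39] 124.51487458292934
scene 125 27 [ 508.58 -304.8   137.24] 147.3386746651795
scene 148 25 [ 503.62 -304.6   151.97] 156.79931757867075
clip 33 [529.87 -31.88  16.55] [542.87 -11.63  34.67] [510.53 -50.09   1.25]
tray ((539.401123046875, -67.98851013183594), (109.94725799560547, 154.9164581298828), 67.07477569580078)
top 100 25 [ 497.43 -304.05  104.54] 123.83160704751936
top 125 5 [ 497.29 -298.45  135.74] 141.27798856407003
top 148 21 [ 501.24 -303.79  152.67] 159.71529108708<stdin>:9: RuntimeWarning: Mean of empty slice.
  ret = um.true_divide(
Traceback (most recent call last):
ValueError: zero-size array to reduction operation maximum which has no identity
```

Run:
```python
from workcell import bot
print(bot.hand_in()); o=bot.get_obs(); print(o["time_s"],o["force"])
```

```text
the job is handed in; nothing more can be done
None
the job is handed in; nothing more can be done
```

The job is handed in, with about 25 s on the robot's clock. By my last measurements, the clip is lying in the tray and the pick hangs in its hole in the white stand. The hand-in reports no verdict.

**What I did:** I lifted the grey pick from the stand and came in along the shaft's slant. I lowered the hook through the pull loop and drew it sideways at about 12–15 mm/s; the pull reached about 8.5 N before the clip snapped free. I carried the clip to the tray, where it would not slide off even with the pick leaned over 56°, so a short pull back threw it off the hook. Then I put the pick back until the collar met the stand, at the same height as when I gripped it (103.9 mm).

**Last checks:**
- **Clip:** It is inside the tray, with visible heights from about 1 to 35 mm. Its loop end leans on the +y wall, and I estimate its origin at 10–15 mm above the underside.
- **Tray:** It moved about 1–2 mm, which is within measurement noise.
- **Pick:** The handle top is at its original height to within 1 mm. It stands about 4 mm from where it hung at first, within the allowed 9 mm. I judged it upright from depth points only.
- **Robot:** The gripper is open and clear, with the force near zero.

**Checks that failed or were missed:** The top camera found no clip points in the last check, which stopped that script. The clip result above is from the scene camera only, and the final confirmation picture was never made. I had also used all 12 picture views. I did not re-measure the bystanders at the end.

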